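# Fit the pressure cap to a radiator

### The job

Fit the pressure cap to the radiator's filler neck before it is packed: line the cap's tabs up with the notches in the neck, press it down against its spring and turn it clockwise until it is fully home against the stop, then let go. Leave the other things on the bench where they are.

Things in the scene. Friction and masses are not known exactly. Their poses are not given: they have to be found in the camera images.
- cap: Radiator pressure cap, loose, about 0.16 kg, standing on the table mouth down: aluminium disc with a skirt, 69 mm across (skirt inside radius 32 mm), disc top 20 mm above the skirt's lower edge, a straight black grip bar on top. Origin: on its axis at the skirt's lower edge; x along the bar, z up. A half turn of the cap makes no difference.
- cap_bar (a point): Centre of the top of the cap's grip bar, 46 mm above the cap's origin. The bar is 62 mm long (cap's x), 14 mm thick (cap's y) and stands 26 mm above the disc. Same axes as the cap.
- cap_tab (a point): Inner end of one of the cap's two bayonet tabs, on the cap's +x side at radius 24 mm, 3.5 mm above the cap's origin (the tab's top). The other tab is opposite, on -x: one under each end of the bar. Each tab is 3.5 mm thick (its lower face flush with the skirt's lower edge), 13.5 mm wide, and sticks inwards from the skirt.
- cap_face (a point): Centre of the spring-loaded rubber sealing disc inside the cap (radius 23 mm). Its face is 4 mm above the cap's origin when free; it presses on the top of the neck's flange. The spring starts at 2.4 N, grows by 1.2 N per mm and is solid after 7 mm (11 N).
- radiator: Aluminium radiator, 285 mm wide, 50 mm thick, 190 mm high, upright in a wooden cradle (110 x 290 mm) fixed to the table. Origin: centre of the cradle's underside; x through the thickness, y along the width, z up. The filler neck rises from the side tank at the -y end, 120 mm from the middle.
- neck (a point): Filler neck of the radiator: on its axis, level with the top of its flange, 216 mm above the table; axes as the radiator's. Flange: radius 29 mm, 4 mm thick; bore radius 16.5 mm. Cap's origin relative to it: at or above it with the tabs on top of the flange; 4 mm below with the tabs just dropped into the notches; 7.5 mm below once locked and let go.
- neck_notch (a point): Mouth of one of the two notches in the neck's flange, on its +x side (towards a broad face of the radiator), at radius 25 mm; the other is opposite on -x. Each spans 23 degrees either side of the neck's x and reaches in to radius 21.5 mm. The tabs pass with the bar along the neck's x within about 5 degrees, and clear the flange's underside when the cap's origin is over 7.5 mm below its top.
- neck_stop (a point): Where the centre of a tab comes to lie when the cap is locked: under the flange at radius 26 mm, 60 degrees clockwise (seen from above) from the notch on +x. Turned-down stops end the turn there; turning anticlockwise from the notches is blocked. The spring then holds the tabs up against the flange.
- piston_box: Red carton 75 x 75 x 62 mm with paper labels, about 0.22 kg, loose. Bystander. Origin: centre of its underside.
- gasket_tin: Steel tin with a blue lid, 75 mm across, 50 mm high, loose. Bystander. Origin: centre of its underside.
- ring_box: Flat blue carton 85 x 85 x 40 mm, loose. Bystander. Origin: centre of its underside.
- piston: Bare aluminium engine piston, 54 mm across, 46 mm high, loose. Bystander. Origin: centre of its underside.
- inlet_elbow: Black rubber inlet elbow lying on the table, about 130 x 110 mm, 49 mm high, loose. Bystander. Origin: on the table near its middle.
- coolant: Closed green bottle, 72 mm across, 190 mm high, loose. Bystander. Origin: centre of its underside.
- tape_roll: Roll of packing tape, 96 mm across, 48 mm high, open middle, loose. Bystander. Origin: centre of its underside.
- spanner: Steel spanner 170 mm long lying on the table, loose. Bystander. Origin: on the table near its middle.
There are look-alikes about, which are no part of the job. What is shaped like the cap but green or orange is not meant.

How it is judged (in metres and radians):
At the end, for the whole second after the job is handed in: The cap sits level (within 0.06 rad) on the filler neck, centred within 5 mm, its tabs under the flange (origin 6.2 to 10.5 mm below the flange's top), turned at least 0.87 rad (50 degrees) clockwise from the notches, and at rest (horizontal distance between cap and neck below 0.005 m and z of cap in the frame of neck between -0.0105 and -0.0062 m and angle between cap's own z axis and vertical below 0.06 rad and angle between the x axis of cap and the x axis of neck, either way round above 0.87 rad and linear speed of cap below 0.01 m/s and angular speed of cap below 0.1 rad/s); the robot touches nothing.
It fails at once if a bystander was shifted by more than 30 mm (distance of any of piston_box, gasket_tin, ring_box, piston, inlet_elbow, coolant, tape_roll, spanner from where it was at the start of the episode above 0.03 m).
It also fails if it takes over 54 s, if anything falls off the work surface, if the arm or the gripper's body presses on something with over 40 N, if the wrist force passes 120 N, or if a joint passes its speed limit or range.

### The arm

A 7-joint arm with a two-finger parallel gripper is mounted at the origin on the work surface. World frame = base frame: x ahead of the robot, y to its left, z up, the work surface at z = 0. Lengths are in m, angles in degrees, forces in N, time in s.
With the tool pointing down it reaches from about 0.425 to 0.875 m from the base axis. Payload 4.7 kg.
Tool frame: the origin (TCP) lies at the very end of the fingers, on their centre line; the grasp point (between the pads) lies 19 mm behind it (env.grasp_offset is the distance from the TCP to the grasp point, in m); z points along the fingers, y is the line along which they close (so a half turn about z gives the same grasp; the last joint's range is limited). The gripper opens to 87 mm and grips with 3 to 60 N. Pads are 19 mm wide; open, the fingers measure 117 mm over their backs; the gripper's body (75 mm by 190 mm) begins 51 mm behind the grasp point.
Start: joints at [67.901, 18.392, -4.016, 83.108, 1.295, 78.541, -3.26], TCP at [0.253, -0.599, 0.223] pointing down, gripper open.
Joint ranges: [-163.93, 163.93], [-17.29, 119.83], [-79.2, 71.16], [3.27, 140.29], [-89.18, 269.18], [5.43, 117.66], [-154.24, 154.24]. Speed limits (degrees/s): [147.25, 147.25, 180, 180, 180, 180, 180].

### API

Orientations are given as [roll, pitch, yaw] about the fixed x, y, z axes, in that order (R = Rz(yaw) Ry(pitch) Rx(roll)).
In Python, from cell import env gives the robot as it stands. The module is installed in compiled form; this text tells all that it offers.
- The arm moves only by the tool drive_tool, never from a script. Its argument "moves" is one flat list of numbers, 5 for each row, row after row: the shift along the tool's x, y, z in units of 40 mm (1.0 is 40 mm), then the turn about the tool's z in units of 10 degrees (1.0 is 10 degrees), then the finger opening in mm, from 0 to 87. A call has 1 to 5 rows; each row is the pose to reach, as a shift and turn from the pose commanded when the call began, along the tool's axes at that moment; what a row does not reach only later rows make up. A row lasts 1/8 s, in which the tool goes at most 62.5 mm and 10.7 degrees, less where a joint would pass 70% of its speed; a pose out of reach is approached as far as the arm can. A call with a gripper value outside its range is refused whole. The fingers move at their own pace and stop on an object; "squeeze" is the grip in N (left out, the last holds). Time passes only in rows, so rows that repeat a pose let the fingers close. It gives the time, the measured TCP pose, the force, the opening and the grip force at its end, in the units of the state.
- env.get_obs(): the state, without advancing time (a new reading comes with each control period).
- env.read_camera(name): name is "side" or "top"; returns (picture, depth): 400x640x3 uint8, red, green, blue; 400x640 float32, m along the optical axis (not along the pixel's ray), 0 where there is no reading.
- env.camera_model(name): a dict with "K" (3x3 intrinsics, pixels), "rvec" (rotation vector, rad) and "tvec" (3), from world to camera coordinates, as OpenCV has them. Camera axes: x right, y down, z forward; pixel columns grow to the right and rows downward; lengths in m; the calibration is good to about 2 mm. A picture is of the moment at which its call begins. camera_model takes no time and is no camera call.
- env.sign_off(): hands the job in; it is judged then, once.
The state is a dict: "time_s": time; "qpos": joint angles; "joint_velocities": joint speeds; "effort": joint torques, N m; "tool_pos": TCP position; "tool_rot": TCP orientation; "force": force on the tool from outside, world axes, zero at the start; "wrist_torque": the same for the moment, N m; "grip_width": finger opening in m; "grasp_force": force on a finger pad.
Only numpy, scipy, OpenCV 4.12 (cv2) and the standard library are available. Lean on these libraries where they do the work, as an engineer would, in place of code of your own. Each camera call takes 0.05 s, during which the arm holds its last target. There are 200 camera calls.

## Working session

There is one attempt and no reset: what is moved stays moved. The work goes in short steps, Python scripts to look and compute and a tool call to move; the robot and the scene stay as the last step left them, time stands still between calls to the robot, and variables do not carry over. Pictures are saved under pics/ and viewed, at most 10 in all, crops included, and the job is handed in when it is done.

Besides the shell and the picture viewer there is one more tool, called after ">>>" by a JSON object that holds its "method" and its "body". drive_tool: Moves the arm, as the interface text tells. Its arguments: {"type":"object","properties":{"moves":{"type":"array","items":{"type":"number"}},"squeeze":{"type":"number"}},"required":["moves"]}

```bash
mkdir -p pics; cat > h.py <<'E'
import numpy as np, cv2
from cell import env
def cam(n):
    m=env.camera_model(n); R=cv2.Rodrigues(np.array(m["rvec"],float))[0]
    return np.array(m["K"],float),R,np.array(m["tvec"],float).ravel()
def cloud(n,d):
    K,R,t=cam(n); v,u=np.mgrid[0:d.shape[0],0:d.shape[1]]
    p=np.stack([(u-K[0,2])/K[0,0]*d,(v-K[1,2])/K[1,1]*d,d],-1)
    return (p-t)@R
def ray(n,u,v,z):
    K,R,t=cam(n); c=-R.T@t; r=R.T@np.linalg.inv(K)@[u,v,1]
    return c+r*(z-c[2])/r[2]
E
python3 - <<'E'
from h import *
for n in("top","side"):
    p,d=env.read_camera(n); cv2.imwrite(f"pics/{n}0.png",p[...,::-1]); np.savez(f"{n}0.npz",p=p,d=d)
    K,R,t=cam(n); print(n,-R.T@t,R[2],K[0,0])
o=env.get_obs(); print(o)
E
```

```text
top [ 0.23881419 -0.00313023  1.76088911] [ 0.1862696  -0.00643917 -0.98247757] 505.0388344276255
side [0.0348032 0.862523  1.1229542] [ 0.38037333 -0.61751177 -0.6884732 ] 418.7195690704692
{'time_s': 0.1, 'qpos': array([67.90103373, 18.43257129, -4.01724527, 83.1661922 ,  1.29476492,
       78.54178067, -3.25926833]), 'joint_velocities': array([ 0.0224243 , -0.0271477 ,  0.02055388, -0.16916375,  0.02151072,
        0.05670779,  0.01643754]), 'effort': array([ 6.23017204e-04, -4.92571950e+01, -4.05211682e-01, -3.13398671e+01,
       -6.41415012e-02,  3.95710731e-02,  4.52391873e-05]), 'tool_pos': array([ 0.25278557, -0.59830343,  0.2216116 ]), 'tool_rot': array([-1.79904681e+02,  4.68270150e-03,  2.29108376e+01]), 'force': array([ 0.30283436, -0.89018247,  0.58297919]), 'wrist_torque': array([0.0127984 , 0.02044166, 0.01111481]), 'grasp_force': 0.0, 'grip_width': 0.08741604058528524}
```

View pics/top0.png

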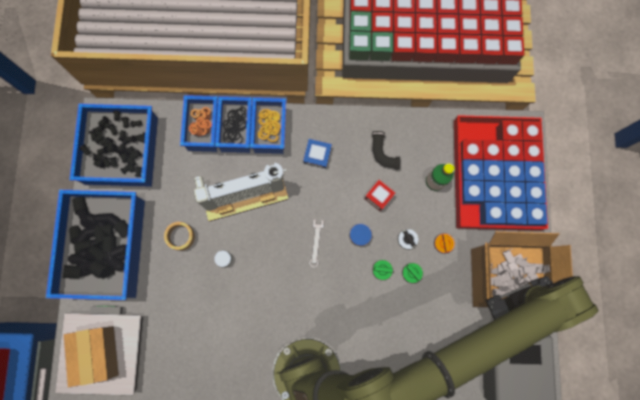

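View pics/side0.png

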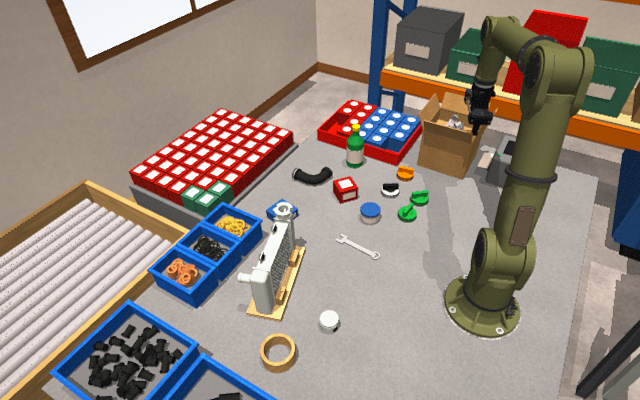

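Top view: the look-alikes are green at (382,270) and (412,273), and orange at (445,243). The plain piston is at (223,259). The silver cap with a black bar is at (408,239), and that is my choice. The neck is at about (276,172) in the top view and (284,210) in the side view.

```bash
cat > m.py <<'E'
from h import *
T=np.load("top0.npz"); S=np.load("side0.npz")
a=cv2.resize(T['p'][215:265,380:460],None,fx=5,fy=5,interpolation=cv2.INTER_CUBIC)
b=cv2.resize(T['p'][150:225,190:300],None,fx=5,fy=5,interpolation=cv2.INTER_CUBIC)[:,:400]
b=cv2.resize(T['p'][155:205,230:310],None,fx=5,fy=5,interpolation=cv2.INTER_CUBIC)
c=cv2.resize(S['p'][165:215,350:430],None,fx=5,fy=5,interpolation=cv2.INTER_CUBIC)
e=cv2.resize(S['p'][190:240,245:325],None,fx=5,fy=5,interpolation=cv2.INTER_CUBIC)
cv2.imwrite("pics/crops.png",np.vstack([np.hstack([a,b]),np.hstack([c,e])])[...,::-1])
# cap bar: dark pixels by height near cap
for n,D,(u0,u1,v0,v1) in(("top",T,(395,422,226,252)),("side",S,(378,402,178,200))):
    P=cloud(n,D['d']); sub=P[v0:v1,u0:u1]; z=sub[...,2]
    rgb=D['p'][v0:v1,u0:u1].astype(int)
    for nm,m in(("bar",(z>.036)&(z<.06)),("dark",(rgb.max(-1)<70)&(z>.03)),("all",(z>.012)&(z<.06))):
        q=sub[m]
        if len(q)<5: print(n,nm,len(q));continue
        w,V=np.linalg.eigh(np.cov(q[:,:2].T)); ax=V[:,1]
        print(n,nm,len(q),q.mean(0).round(4),np.median(q[:,2]).round(4),np.degrees(np.arctan2(ax[1],ax[0])).round(1),(2*np.sqrt(3*w)).round(4), (q.min(0)[:2]+q.max(0)[:2])/2)
# radiator
for n,D,(u0,u1,v0,v1) in(("top",T,(185,300,150,225)),("side",S,(230,310,190,325))):
    sub=cloud(n,D['d'])[v0:v1,u0:u1].reshape(-1,3); z=sub[:,2]
    q=sub[(z>.183)&(z<.3)]; print(n,len(q),np.percentile(q[:,2],[5,50,95,99,100]).round(4))
    f=sub[(z>.207)&(z<.225)]; print(" flange",len(f),f.mean(0).round(4),f.min(0).round(4),f.max(0).round(4))
    h=sub[(z>.18)&(z<.20)]
    if len(h)>20:
        r=cv2.minAreaRect(h[:,:2].astype(np.float32)); print(" tank",len(h),r)
E
python3 m.py
```

```text
top bar 80 [ 0.4545 -0.335   0.0456] 0.046 -148.4 [0.0151 0.0613] [ 0.45578953 -0.33395052]
top dark 53 [ 0.455  -0.3334  0.0445] 0.0461 -146.1 [0.0147 0.0405] [ 0.45571461 -0.3345822 ]
top all 304 [ 0.454  -0.3336  0.0276] 0.0229 103.9 [0.0588 0.0603] [ 0.45389738 -0.33489627]
side bar 58 [ 0.4542 -0.3365  0.0438] 0.0439 -149.6 [0.0162 0.0638] [ 0.45666467 -0.33803211]
side dark 73 [ 0.4517 -0.3176  0.0556] 0.0424 109.3 [0.0574 0.5148] [0.25974561 0.25418136]
side all 198 [ 0.4524 -0.3284  0.0288] 0.025 -151.2 [0.0374 0.0626] [ 0.45626093 -0.33048612]
top 543 [0.1848 0.1944 0.219  0.2214 0.2243]
 flange 157 [0.6324 0.1268 0.2155] [0.5852 0.0992 0.2072] [0.6622 0.3053 0.2243]
 tank 478 ((0.5932909846305847, 0.23111510276794434), (0.07983338087797165, 0.2975526452064514), 8.531830787658691)
side 604 [0.1851 0.1921 0.218  0.2194 0.2214]
 flange 151 [0.6333 0.1235 0.2157] [0.6073 0.0945 0.2073] [0.6633 0.1534 0.2214]
 tank 487 ((0.5970581769943237, 0.23960313200950623), (0.05432022735476494, 0.2831597626209259), 17.762731552124023)
```

View pics/crops.png

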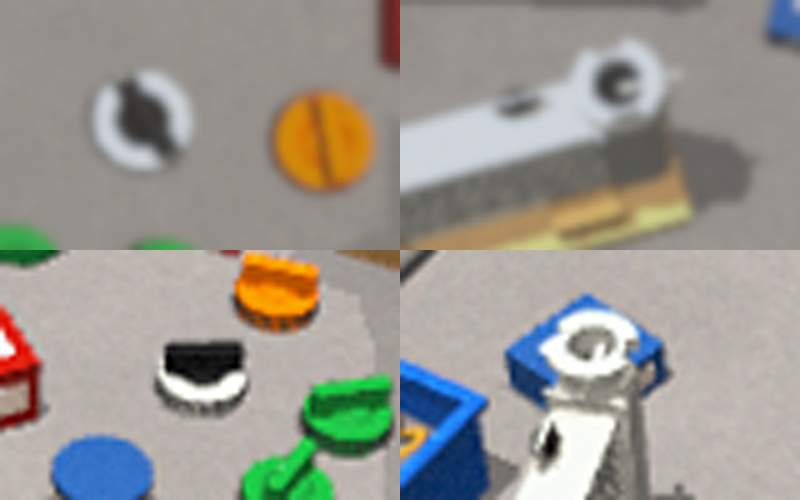

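The close crop confirms the choice: a silver disc with a black bar at about (408,239) in the top view, bar at 31° world yaw. The neck flange and its notches show clearly in the side view.

```bash
cat > m2.py <<'E'
from h import *
for n,(u0,u1,v0,v1) in(("top",(185,300,150,225)),("side",(230,310,190,325))):
    D=np.load(n+"0.npz"); s=cloud(n,D['d'])[v0:v1,u0:u1].reshape(-1,3)
    near=np.hypot(s[:,0]-.634,s[:,1]-.1245)<.036
    f=s[near&(s[:,2]>.211)&(s[:,2]<.222)]
    print(n,"flange",len(f),cv2.minEnclosingCircle(f[:,:2].astype(np.float32)),f[:,2].mean(),(f[:,:2].max(0)+f[:,:2].min(0))/2,np.ptp(f[:,:2],axis=0))
    t=s[(s[:,2]>.184)&(s[:,2]<.196)&(np.hypot(s[:,0]-.634,s[:,1]-.1245)>.05)]
    c=np.median(t,0)
    v=cv2.fitLine(t[:,:2].astype(np.float32),cv2.DIST_HUBER,0,1e-4,1e-4).ravel(); print(" y-axis deg",np.degrees(np.arctan2(v[1],v[0]))%180,len(t))
    # direction from neck to tank centreline far half
    k=s[(s[:,2]>.005)&(s[:,2]<.05)]; r=cv2.minAreaRect(k[:,:2].astype(np.float32)); print(" low",len(k),r)
E
python3 m2.py
python3 - <<'E'
from h import *
o=env.get_obs();p=o['tool_pos'];y=np.radians(o['tool_rot'][2])
X=np.array([np.cos(y),np.sin(y)]);Y=np.array([np.sin(y),-np.cos(y)])
d=np.array([.4545,-.3345])-p[:2]; print(d@X/.04,d@Y/.04)
E
```

```text
top flange 140 ((0.632584273815155, 0.12523864209651947), 0.029368948191404343) 0.21600071089353284 [0.63196824 0.12633551] [0.05597642 0.05431932]
 y-axis deg 111.45848 208
 low 1710 ((0.627272367477417, 0.2509213089942932), (0.2739339768886566, 0.4098414182662964), 2.442714214324951)
side flange 137 ((0.6342245936393738, 0.12487827986478806), 0.0308326855301857) 0.2163197093497552 [0.63528153 0.12397928] [0.05605021 0.05890889]
 y-axis deg 112.43311 262
 low 1967 ((0.7045853137969971, 0.1357283592224121), (0.28054937720298767, 0.6233479976654053), 35.51283645629883)
7.212493418407907 -4.111634791206399
```

>>> {"method": "drive_tool", "body": {"moves": [1.2,-0.7,0,0,60,2.4,-1.4,0,-0.4,60,3.6,-2.1,0,-0.8,60,4.8,-2.7,0,-0.8,60,6.0,-3.4,0.5,-0.8,60]}}

```text
time_s: 0.72
tool_pos: [0.4228, -0.3794, 0.2037]
tool_rot: [179.8, -0.0, 30.9]
force: [1.3, -0.8, -0.9]
grip_width: 0.0606
grasp_force: 0.0
```

```bash
cat > to.py <<'E'
import sys
from h import *
o=env.get_obs();p=o['tool_pos'];y=np.radians(o['tool_rot'][2])
X=np.array([np.cos(y),np.sin(y)]);Y=np.array([np.sin(y),-np.cos(y)])
x,yy,z,w=map(float,sys.argv[1:5]); d=np.array([x,yy])-p[:2]
print("t",o['time_s'],p.round(4),o['tool_rot'].round(2),"F",o['force'].round(1),"q7",o['qpos'][6].round(1),"w",o['grip_width'],o['grasp_force'])
print("units",(d@X/.04).round(3),(d@Y/.04).round(3),((p[2]-z)/.04).round(3),"turn",(-(w-o['tool_rot'][2]+180)%360-180 if 0 else -(((w-o['tool_rot'][2]+180)%360)-180)/10).round(3) if True else 0)
E
python3 to.py .4545 -.3345 .10 31
python3 - <<'E'
from h import *
T=np.load("top0.npz")['p']; h=cv2.cvtColor(T,cv2.COLOR_RGB2HSV)
m=cv2.inRange(h,(12,70,120),(32,255,255)); m[:150]=0;m[230:]=0;m[:,:200]=0;m[:,300:]=0
v,u=np.nonzero(m); print(len(u),u.min(),u.max(),v.min(),v.max())
# lowest edge of cradle per column
pts=[]
for c in range(212,282,3):
    r=np.nonzero(m[:,c])[0]
    if len(r): pts.append(ray("top",c,r.max(),.0))
pts=np.array(pts)[:,:2].astype(np.float32); l=cv2.fitLine(pts,cv2.DIST_HUBER,0,1e-4,1e-4).ravel()
print(np.degrees(np.arctan2(l[1],l[0]))%180, len(pts))
E
```

```text
t 0.725 [ 0.4228 -0.3794  0.2037] [ 1.798e+02 -5.000e-02  3.089e+01] F [ 1.3 -0.8 -0.9] q7 -21.9 w 0.06057531913215427 0.0
units 1.256 -0.556 2.592 turn -0.011
888 207 287 187 220
107.60633 24
```

>>> {"method": "drive_tool", "body": {"moves": [1.26,-0.56,1.0,0,60,1.26,-0.56,2.5,0,60,1.26,-0.56,2.6,0,60]}}

```text
time_s: 1.1
tool_pos: [0.4497, -0.3319, 0.094]
tool_rot: [-179.5, 0.2, 31.0]
force: [-0.4, 0.5, 0.2]
grip_width: 0.0599
grasp_force: 0.0
```

```bash
python3 to.py .4545 -.3345 .023 31
python3 - <<'E'
from h import *
a=[]
for n in("top","side"):
    p,d=env.read_camera(n)
    K,R,t=cam(n)
    q=cv2.projectPoints(np.array([[.4545,-.3345,.046]]),cv2.Rodrigues(R)[0],t,K,None)[0].ravel().astype(int)
    a.append(cv2.resize(p[q[1]-40:q[1]+40,q[0]-40:q[0]+40],(400,400),interpolation=cv2.INTER_CUBIC)); print(q)
cv2.imwrite("pics/g1.png",np.hstack(a)[...,::-1])
E
```

```text
t 1.1 [ 0.4497 -0.3319  0.094 ] [-179.46    0.23   31.02] F [-0.4  0.5  0.2] q7 -28.9 w 0.0598914509003383 0.0
units 0.07 0.117 1.774 turn 0.002
[408 238]
[390 185]
```

View pics/g1.png

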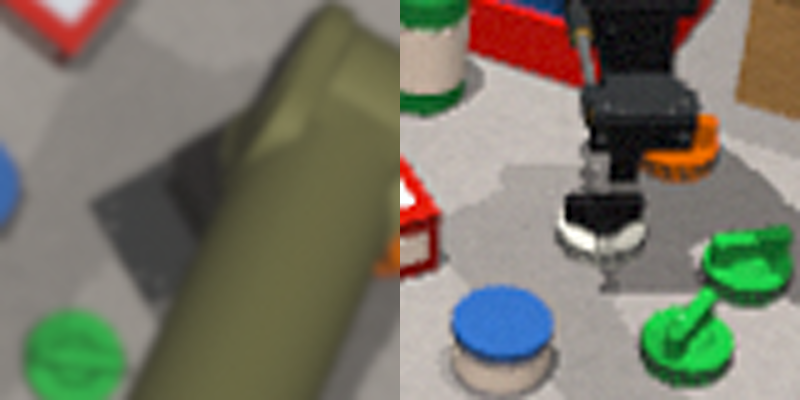

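Side view: the open fingers straddle the black bar at about (390,185). Descending in part, then settling.

>>> {"method": "drive_tool", "body": {"moves": [0,0,0.6,0,60,0,0,0.8,0,60,0,0,0.8,0,60]}}

```text
time_s: 1.58
tool_pos: [0.453, -0.3361, 0.0678]
tool_rot: [179.9, -0.0, 30.8]
force: [0.3, 0.0, 0.7]
grip_width: 0.06
grasp_force: 0.0
```

```bash
python3 to.py .4545 -.3345 .023 31
```

```text
t 1.575 [ 0.453  -0.3361  0.0678] [ 1.7992e+02 -2.0000e-02  3.0830e+01] F [0.3 0.  0.7] q7 -29.4 w 0.06002852966726963 0.0
units 0.052 -0.016 1.12 turn -0.017
```

>>> {"method": "drive_tool", "body": {"moves": [0.05,0,0.6,0,60,0.05,0,1.0,0,60,0.05,0,1.1,0,60,0.05,0,1.1,0,60]}}

```text
time_s: 2.08
tool_pos: [0.4547, -0.3342, 0.0228]
tool_rot: [180.0, -0.0, 30.9]
force: [-0.4, -0.2, -0.0]
grip_width: 0.0599
grasp_force: 0.0
```

```bash
python3 to.py .4545 -.3345 .023 31
```

```text
t 2.075 [ 0.4547 -0.3342  0.0228] [179.99  -0.    30.9 ] F [-0.4 -0.2 -0. ] q7 -30.6 w 0.05992172129118072 0.0
units -0.009 0.005 -0.004 turn -0.01
```

Grip firmly, then lift.

>>> {"method": "drive_tool", "body": {"moves": [0,0,0,0,10,0,0,0,0,0,0,0,0,0,0,0,0,0,0,0,0,0,0,0,0], "squeeze": 45}}

```text
time_s: 2.7
tool_pos: [0.4547, -0.3342, 0.0227]
tool_rot: [180.0, -0.0, 30.9]
force: [0.9, -0.5, -0.5]
grip_width: 0.0179
grasp_force: 0.3
```

>>> {"method": "drive_tool", "body": {"moves": [0,0,-0.3,0,0,0,0,-1.3,0,0,0,0,-2.6,0,0,0,0,-3.9,0,0,0,0,-5.2,0,0]}}

```text
time_s: 3.32
tool_pos: [0.4543, -0.3336, 0.2329]
tool_rot: [180.0, -0.0, 30.9]
force: [0.3, -0.4, -1.9]
grip_width: 0.0137
grasp_force: 45.0
```

>>> {"method": "drive_tool", "body": {"moves": [0,0,-1.0,0,0,0,0,-1.6,0,0,0,0,-1.6,0,0]}}

```text
time_s: 3.7
tool_pos: [0.4554, -0.3342, 0.2971]
tool_rot: [179.8, -0.1, 30.9]
force: [-0.5, 0.4, -1.6]
grip_width: 0.0139
grasp_force: 45.0
```

```bash
python3 to.py .6333 .125 .29 197.7
```

```text
t 3.7 [ 0.4554 -0.3342  0.2971] [ 1.7976e+02 -9.0000e-02  3.0920e+01] F [-0.5  0.4 -1.6] q7 -27.2 w 0.013925617449877383 44.99954044818878
units 9.714 -7.563 0.178 turn -16.678
```

>>> {"method": "drive_tool", "body": {"moves": [1.1,-0.86,0,-1,0,2.2,-1.7,0,-2,0,3.3,-2.6,0,-3,0,4.4,-3.4,0,-4,0,5.5,-4.3,0,-5,0]}}

```text
time_s: 4.32
tool_pos: [0.5545, -0.0719, 0.2928]
tool_rot: [-179.9, 0.0, 81.2]
force: [0.4, 0.1, -1.8]
grip_width: 0.0136
grasp_force: 45.0
```

```bash
python3 to.py .6333 .125 .29 197.7
```

```text
t 4.325 [ 0.5545 -0.0719  0.2928] [-1.7987e+02  2.0000e-02  8.1210e+01] F [ 0.4  0.1 -1.8] q7 -7.4 w 0.013559051854866314 44.997496604919434
units 5.165 1.194 0.071 turn -11.649
```

>>> {"method": "drive_tool", "body": {"moves": [1.0,0.2,0,-1,0,2.0,0.5,0,-2,0,3.0,0.7,0,-3,0,4.0,0.9,0,-4,0,5.16,1.2,0,-5,0]}}

```text
time_s: 4.95
tool_pos: [0.6346, 0.1232, 0.2928]
tool_rot: [-179.8, -0.0, 131.2]
force: [0.8, -0.6, -1.8]
grip_width: 0.0135
grasp_force: 45.0
```

>>> {"method": "drive_tool", "body": {"moves": [0,0,0,-1,0,0,0,0,-2,0,0,0,0,-3,0,0,0,0,-4,0,0,0,0,-5,0]}}

```text
time_s: 5.58
tool_pos: [0.6341, 0.1228, 0.2925]
tool_rot: [-180.0, -0.2, -178.7]
force: [0.7, 0.0, -0.3]
grip_width: 0.0138
grasp_force: 45.0
```

>>> {"method": "drive_tool", "body": {"moves": [0,0,0,-1,0,0,0,0,-1.65,0,0,0,0,-1.65,0,0,0,0,-1.65,0]}}

```text
time_s: 6.08
tool_pos: [0.6346, 0.1227, 0.2936]
tool_rot: [180.0, -0.1, -162.7]
force: [0.1, 0.9, -1.4]
grip_width: 0.0135
grasp_force: 45.0
```

```bash
python3 to.py .6333 .125 .29 197.7; python3 - <<'E'
from h import *
a=[]
o=env.get_obs()['tool_pos']
for n in("side","top"):
    p,d=env.read_camera(n); np.savez(n+"1.npz",p=p,d=d)
    K,R,t=cam(n)
    q=cv2.projectPoints(np.array([[.633,.125,.245]]),cv2.Rodrigues(R)[0],t,K,None)[0].ravel().astype(int)
    a.append(cv2.resize(p[q[1]-40:q[1]+40,q[0]-40:q[0]+40],(400,400),interpolation=cv2.INTER_CUBIC)); print(q)
    s=cloud(n,d)[q[1]-40:q[1]+40,q[0]-40:q[0]+40]
    m=(np.hypot(s[...,0]-o[0],s[...,1]-o[1])<.045)
    z=s[m][:,2]; print(n,np.histogram(z,np.arange(.205,.32,.005)))
    for lo,hi in((.205,.225),(.258,.276),(.276,.287),(.287,.31)):
        k=s[m&(s[...,2]>lo)&(s[...,2]<hi)]
        if len(k)>8: r=cv2.minAreaRect(k[:,:2].astype(np.float32)); print(lo,hi,len(k),k.min(0).round(4),k.max(0).round(4),r)
cv2.imwrite("pics/n1.png",np.hstack(a)[...,::-1])
E
```

```text
t 6.075 [0.6346 0.1227 0.2936] [ 1.8000e+02 -8.0000e-02 -1.6269e+02] F [ 0.1  0.9 -1.4] q7 80.5 w 0.013547003078192017 44.999515414237976
units 0.015 0.064 0.091 turn -0.039
[282 202]
side (array([ 18,  44,  89,   4,   0,   0,   0,   0,   0,   0,   0,   0,   9,
        27,  25,  32, 104,  36,  15,   8,  16,  27,   8]), array([0.205, 0.21 , 0.215, 0.22 , 0.225, 0.23 , 0.235, 0.24 , 0.245,
       0.25 , 0.255, 0.26 , 0.265, 0.27 , 0.275, 0.28 , 0.285, 0.29 ,
       0.295, 0.3  , 0.305, 0.31 , 0.315, 0.32 ]))
0.205 0.225 155 [0.6055 0.0952 0.2065] [0.6637 0.1533 0.2209] ((0.6340317726135254, 0.12438162416219711), (0.05296291038393974, 0.05884116142988205), 13.663747787475586)
0.258 0.276 42 [0.6006 0.1039 0.2651] [0.656  0.1578 0.2756] ((0.6210330724716187, 0.13710945844650269), (0.06762910634279251, 0.02896098606288433), 41.26803970336914)
0.276 0.287 86 [0.6001 0.1109 0.2763] [0.6666 0.159  0.287 ] ((0.6282488107681274, 0.13975505530834198), (0.06845072656869888, 0.035256609320640564), 21.54719352722168)
0.287 0.31 144 [0.6    0.0969 0.2871] [0.6611 0.1565 0.3097] ((0.6255740523338318, 0.1331920027732849), (0.06763576716184616, 0.04087317734956741), 42.13859939575195)
[272 169]
top (array([0, 0, 0, 0, 0, 0, 0, 0, 0, 0, 0, 0, 0, 1, 0, 0, 0, 0, 0, 0, 0, 0,
       0]), array([0.205, 0.21 , 0.215, 0.22 , 0.225, 0.23 , 0.235, 0.24 , 0.245,
       0.25 , 0.255, 0.26 , 0.265, 0.27 , 0.275, 0.28 , 0.285, 0.29 ,
       0.295, 0.3  , 0.305, 0.31 , 0.315, 0.32 ]))
```

View pics/n1.png

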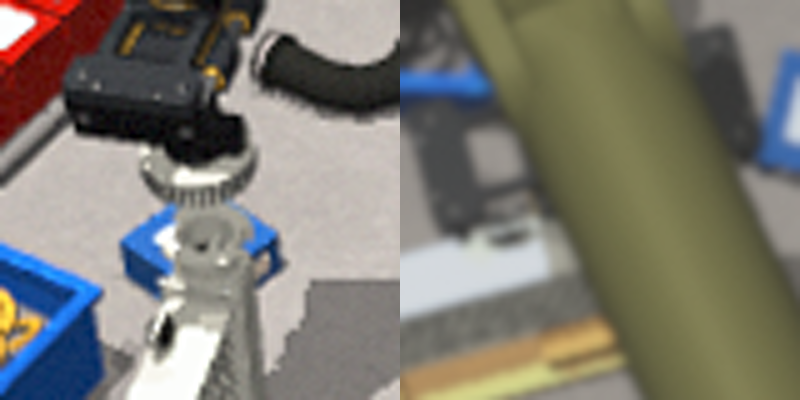

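The cap is held level, with its disc top at about 0.2875, so the origin is about 0.0255 below the TCP. It sits within about 1 mm of the neck's axis. A quick notch direction check, then down.

```bash
python3 - <<'E'
from h import *
for n,f in(("side","side0"),("side","side1"),("top","top0")):
    s=cloud(n,np.load(f+".npz")['d']).reshape(-1,3)
    c=np.array([.634,.1245]) if n=="side" else np.array([.6325,.1255])
    v=s[:,:2]-c; r=np.hypot(*v.T); a=np.degrees(np.arctan2(v[:,1],v[:,0]))
    m=(r>.0215)&(r<.030)&(s[:,2]>.2125)&(s[:,2]<.223)
    h=np.histogram(a[m],np.arange(-180,181,10))[0]; print(f,[(int(x),int(k)) for x,k in zip(range(-180,180,10),h)])
    e=np.exp(2j*np.radians(a[m])); print(" gap dir",(np.degrees(np.angle(-e.sum()))/2).round(1))
E
python3 to.py .6350 .1235 .2455 197.6
```

```text
side0 [(-180, 1), (-170, 0), (-160, 0), (-150, 1), (-140, 4), (-130, 1), (-120, 3), (-110, 5), (-100, 1), (-90, 3), (-80, 1), (-70, 2), (-60, 1), (-50, 2), (-40, 2), (-30, 4), (-20, 2), (-10, 0), (0, 1), (10, 0), (20, 0), (30, 1), (40, 1), (50, 3), (60, 2), (70, 3), (80, 2), (90, 1), (100, 6), (110, 3), (120, 2), (130, 3), (140, 1), (150, 3), (160, 2), (170, 1)]
 gap dir 11.6
side1 [(-180, 0), (-170, 0), (-160, 0), (-150, 2), (-140, 2), (-130, 4), (-120, 0), (-110, 6), (-100, 0), (-90, 4), (-80, 3), (-70, 0), (-60, 1), (-50, 1), (-40, 2), (-30, 3), (-20, 2), (-10, 1), (0, 0), (10, 0), (20, 0), (30, 1), (40, 1), (50, 3), (60, 2), (70, 3), (80, 2), (90, 4), (100, 4), (110, 3), (120, 2), (130, 3), (140, 4), (150, 3), (160, 4), (170, 3)]
 gap dir 15.6
top0 [(-180, 0), (-170, 0), (-160, 0), (-150, 3), (-140, 1), (-130, 4), (-120, 1), (-110, 2), (-100, 3), (-90, 2), (-80, 3), (-70, 2), (-60, 1), (-50, 2), (-40, 1), (-30, 2), (-20, 2), (-10, 2), (0, 2), (10, 0), (20, 0), (30, 1), (40, 3), (50, 3), (60, 3), (70, 4), (80, 4), (90, 2), (100, 4), (110, 4), (120, 1), (130, 2), (140, 3), (150, 2), (160, 5), (170, 2)]
 gap dir 9.5
t 6.175 [0.6348 0.1228 0.2941] [-1.7999e+02 -4.0000e-02 -1.6265e+02] F [ 0.2  0.3 -0.6] q7 80.6 w 0.013646659649197262 44.99955475330353
units -0.009 0.014 1.215 turn -0.025
```

>>> {"method": "drive_tool", "body": {"moves": [0,0.02,0.5,0,0,0,0.02,1.0,0,0,0,0.02,1.2,0,0,0,0.02,1.2,0,0]}}

```text
time_s: 6.68
tool_pos: [0.6343, 0.1233, 0.2453]
tool_rot: [180.0, -0.1, -162.6]
force: [0.0, -0.3, -1.3]
grip_width: 0.0138
grasp_force: 45.0
```

>>> {"method": "drive_tool", "body": {"moves": [0,0,0.05,0,0,0,0,0.1,0,0,0,0,0.15,0,0,0,0,0.15,0,0]}}

```text
time_s: 7.18
tool_pos: [0.6347, 0.1236, 0.2405]
tool_rot: [-180.0, -0.0, -162.6]
force: [0.3, -0.1, -1.8]
grip_width: 0.0138
grasp_force: 45.0
```

```bash
python3 to.py .6350 .1235 .2345 197.5
```

```text
t 7.175 [0.6347 0.1236 0.2405] [-1.7999e+02 -1.0000e-02 -1.6259e+02] F [ 0.3 -0.1 -1.8] q7 79.7 w 0.013751238626468659 44.99949932098389
units -0.006 -0.004 0.149 turn -0.009
```

>>> {"method": "drive_tool", "body": {"moves": [0,0,0.04,0,0,0,0,0.08,0,0,0,0,0.08,0,0]}}

```text
time_s: 7.55
tool_pos: [0.6348, 0.1237, 0.2377]
tool_rot: [-180.0, 0.0, -162.6]
force: [-0.5, -0.5, 0.8]
grip_width: 0.0136
grasp_force: 45.0
```

>>> {"method": "drive_tool", "body": {"moves": [0,0,0.04,0,0,0,0,0.08,0,0,0,0,0.08,0,0]}}

```text
time_s: 7.92
tool_pos: [0.6348, 0.1237, 0.2347]
tool_rot: [-180.0, 0.0, -162.6]
force: [-2.8, -0.6, 4.9]
grip_width: 0.0136
grasp_force: 45.0
```

```bash
python3 to.py .6350 .1235 .2345 197.5
```

```text
t 7.925 [0.6348 0.1237 0.2347] [-1.7998e+02  2.0000e-02 -1.6260e+02] F [-2.8 -0.6  4.9] q7 79.6 w 0.013607253441233893 45.00124454498291
units -0.003 -0.006 0.004 turn -0.01
```

Force rises about 1.3 N/mm, which matches the spring, so the tabs are in the notches. Press further.

>>> {"method": "drive_tool", "body": {"moves": [0,0,0.04,0,0,0,0,0.08,0,0,0,0,0.08,0,0,0,0,0.08,0,0]}}

```text
time_s: 8.43
tool_pos: [0.6348, 0.1237, 0.2322]
tool_rot: [-180.0, 0.0, -162.6]
force: [-3.3, -1.6, 7.0]
grip_width: 0.0134
grasp_force: 45.0
```

```bash
python3 to.py .6340 .1245 .2315 137.5
```

```text
t 8.425 [0.6348 0.1237 0.2322] [-1.7996e+02  4.0000e-02 -1.6259e+02] F [-3.3 -1.6  7. ] q7 79.6 w 0.013442079142711682 45.00224590301514
units 0.014 0.026 0.017 turn 5.991
```

>>> {"method": "drive_tool", "body": {"moves": [0.02,0.01,0.01,0.4,0,0.02,0.01,0.01,0.8,0,0.02,0.01,0.01,1.2,0,0.02,0.01,0.01,1.6,0,0.02,0.01,0.01,1.6,0]}}

```text
time_s: 9.05
tool_pos: [0.6351, 0.1242, 0.2323]
tool_rot: [180.0, 0.2, -178.6]
force: [-0.4, -0.1, 7.7]
grip_width: 0.0138
grasp_force: 45.0
```

```bash
python3 to.py .6340 .1245 .2315 137.5; python3 -c "
from h import *;print(env.get_obs()['wrist_torque'])"
```

```text
t 9.05 [0.6351 0.1242 0.2323] [ 179.98    0.22 -178.63] F [-0.4 -0.1  7.7] q7 64.6 w 0.013833971133576027 45.002519488334656
units 0.027 0.008 0.02 turn 4.387
[ 0.04260813  0.02735155 -0.04504235]
```

>>> {"method": "drive_tool", "body": {"moves": [0.01,0,0.01,0.5,0,0.01,0,0.01,1.0,0,0.01,0,0.01,1.5,0,0.01,0,0.01,2.0,0,0.01,0,0.01,2.5,0]}}

```text
time_s: 9.68
tool_pos: [0.6349, 0.1245, 0.2321]
tool_rot: [179.8, 0.2, 156.3]
force: [-0.7, -0.1, 7.9]
grip_width: 0.0135
grasp_force: 45.0
```

>>> {"method": "drive_tool", "body": {"moves": [0,0,0,0.4,0,0,0,0,0.8,0,0,0,0,1.2,0,0,0,0,1.6,0,0,0,0,1.6,0]}}

```text
time_s: 10.3
tool_pos: [0.6348, 0.1244, 0.2321]
tool_rot: [179.8, 0.2, 140.4]
force: [0.4, -0.3, 8.2]
grip_width: 0.0136
grasp_force: 45.0
```

```bash
python3 to.py .6340 .1245 .2315 137.5; python3 -c "
from h import *;print(env.get_obs()['wrist_torque'])"
```

```text
t 10.3 [0.6348 0.1244 0.2321] [1.7981e+02 1.6000e-01 1.4039e+02] F [ 0.4 -0.3  8.2] q7 26.0 w 0.013571890519295849 45.00536799430847
units 0.016 -0.011 0.015 turn 0.289
[ 0.04016758 -0.00148587  0.01357971]
```

Turned 57° with no stop felt yet. A little further, to the stop.

>>> {"method": "drive_tool", "body": {"moves": [0,0,0,0.2,0,0,0,0,0.4,0,0,0,0,0.6,0,0,0,0,0.6,0]}}

```text
time_s: 10.8
tool_pos: [0.6339, 0.1237, 0.232]
tool_rot: [180.0, 0.1, 134.5]
force: [-2.3, -2.2, 9.2]
grip_width: 0.0136
grasp_force: 45.5
```

```bash
python3 to.py .6340 .1245 .2315 137.5; python3 -c "
from h import *;print(env.get_obs()['wrist_torque'])"
```

```text
t 10.8 [0.6339 0.1237 0.232 ] [1.7996e+02 1.3000e-01 1.3450e+02] F [-2.3 -2.2  9.2] q7 20.4 w 0.013597544718577418 45.457897782325745
units 0.011 0.016 0.012 turn -0.3
[-0.41071807  0.51988135  0.7908941 ]
```

The stop is reached: 0.8 N m at 63°. Ease up so the spring seats the tabs, then open and retreat.

>>> {"method": "drive_tool", "body": {"moves": [0,0,-0.04,-0.1,0,0,0,-0.08,-0.1,0,0,0,-0.08,-0.1,0]}}

```text
time_s: 11.18
tool_pos: [0.6338, 0.1238, 0.2326]
tool_rot: [180.0, -0.0, 135.4]
force: [1.6, -0.6, -2.3]
grip_width: 0.0137
grasp_force: 45.1
```

>>> {"method": "drive_tool", "body": {"moves": [0,0,0,0,30,0,0,0,0,50,0,0,0,0,50,0,0,0,0,50,0,0,0,0,50]}}

```text
time_s: 11.8
tool_pos: [0.6335, 0.1237, 0.2333]
tool_rot: [-180.0, 0.0, 135.4]
force: [-0.5, -0.4, -0.8]
grip_width: 0.0487
grasp_force: 0.0
```

>>> {"method": "drive_tool", "body": {"moves": [0,0,-0.3,0,50,0,0,-0.8,0,50,0,0,-1.5,0,50,0,0,-2.5,0,50,0,0,-2.5,0,50]}}

```text
time_s: 12.42
tool_pos: [0.635, 0.1249, 0.3389]
tool_rot: [179.6, 0.2, 135.4]
force: [-0.9, 0.4, 0.3]
grip_width: 0.0499
grasp_force: 0.0
```

```bash
python3 to.py .6340 .1245 .2315 137.5; python3 - <<'E'
from h import *
p,d=env.read_camera("side"); s=cloud("side",d)
m=(np.hypot(s[...,0]-.634,s[...,1]-.1245)<.04)
for lo,hi in((.218,.234),(.2475,.262)):
    k=s[m&(s[...,2]>lo)&(s[...,2]<hi)]; r=cv2.minAreaRect(k[:,:2].astype(np.float32))
    w,V=np.linalg.eigh(np.cov(k[:,:2].T)); print(lo,len(k),np.median(k[:,2]),k.min(0).round(4),k.max(0).round(4),r,np.degrees(np.arctan2(V[1,1],V[0,1]))%180)
cv2.imwrite("pics/end.png",cv2.resize(p[150:250,220:345],(750,600),interpolation=cv2.INTER_CUBIC)[...,::-1])
E
```

```text
t 12.425 [0.635  0.1249 0.3389] [179.6    0.25 135.41] F [-0.9  0.4  0.3] q7 22.4 w 0.04993264585992548 0.0
units 0.01 -0.025 2.685 turn -0.209
0.218 234 0.22877624508288613 [0.599  0.0914 0.2181] [0.667  0.1585 0.234 ] ((0.6320906281471252, 0.12554620206356049), (0.06826595216989517, 0.06551535427570343), 32.03520584106445) 34.61297463673827
0.2475 70 0.25468032294674636 [0.6096 0.098  0.2476] [0.6559 0.1472 0.2593] ((0.634773313999176, 0.1229550912976265), (0.013041183352470398, 0.06489486247301102), 47.418426513671875) 136.99019230562405
```

View pics/end.png

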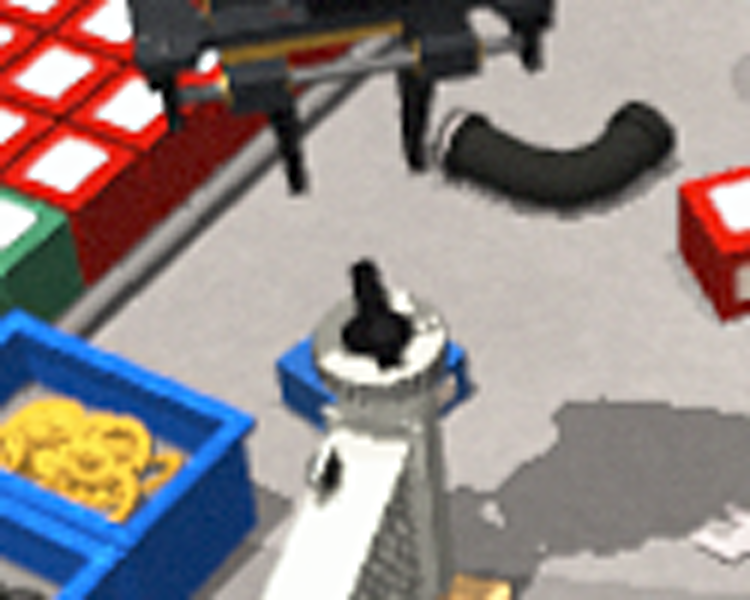

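The picture shows the cap level on the neck at about (283,207) with the gripper clear. The bar is at 137°, 60° clockwise from the notches. The origin is about 7.3 mm below the flange top, so the cap is locked.

```bash
python3 -c "
from cell import env
print(env.sign_off())"
```

```text
the job is handed in; nothing more can be done
None
```

The cap is locked on the filler neck: turned about 60° clockwise to the stop, origin about 7.3 mm below the flange top, released with the gripper clear; I handed the job in at about 12.5 s and no verdict was returned.

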